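# Fill the biscuit holder to the line

### The arm

A 6-joint arm with a two-finger parallel gripper is mounted at the origin on a cart in front of the work surface, level with it; the furniture and walls round the work are solid. World frame = base frame: x ahead of the robot, y to its left, z up, the work surface at z = 0. Lengths are in mm, angles in degrees, forces in N, time in s.
With the tool pointing down it reaches from about 350 to 850 mm from the base axis. Payload 8.1 kg.
Tool frame: the origin (TCP) lies midway between the tips of the shut fingers; the grasp point (between the pads) lies 19 mm behind it; z points along the fingers, y is the line along which they close (so a half turn about z gives the same grasp; the last joint's range is limited). The gripper opens to 85 mm and grips with 20 to 120 N. Pads are 22 mm wide; open, the fingers measure 114 mm over their backs; the gripper's body (76 mm by 85 mm) begins 54 mm behind the grasp point. The pads swing forward as they close: fully open they stand 13 mm farther back than shut.
Start: joints at [-78.747, 7.471, 85.268, -0, 87.261, -4.893], TCP at [166.871, -576.333, 231.292] pointing down, gripper open.
Joint ranges: [-169.43, 169.43], [-51.17, 129.36], [1.28, 143.12], [-76.62, 256.62], [0, 156.53], [-152.29, 152.29]. Speed limits (degrees/s): [136.94, 136.94, 159.86, 180, 180, 180].

### API

Orientations are given as [roll, pitch, yaw] about the fixed x, y, z axes, in that order (R = Rz(yaw) Ry(pitch) Rx(roll)).
In Python, from bench import r gives the robot as it stands.
- The arm moves only by the tool send_rows, never from a script. Its argument "increments" is a list of rows, each a list of 6 numbers: the shift along the tool's x, y, z in mm, then the turn, a rotation vector about the tool's x, y, z in rad. A call has 1 to 5 rows; each row shifts and turns the commanded pose from where the row before left it, along the tool's axes as they then stand; what a row does not reach is not made up. A row lasts 1/8 s, in which the tool goes at most 62.5 mm and 10.7 degrees, less where a joint would pass 70% of its speed; a pose out of reach is approached as far as the arm can. A call is refused whole if a number of a shift passes 62.5 or a number of a turn 0.188, either way. A call with a gripper value outside its range is refused whole. "grip" is the closure, from -1 (fully open) to 1 (shut), set as the call begins (left out, the last holds). The fingers move at their own pace and stop on an object; "grip_force" is the grip in N (left out, the last holds). Time passes only in rows, so rows that do not move let the fingers close. It gives the time, the measured TCP pose, the force, the opening and the grip force at its end, in the units of the state.
- r.sense(): the state, without advancing time (a new reading comes with each control period).
- r.snapshot(name): name is "side" or "top" or "wrist"; returns a dict with "img" (400x640x3 uint8, blue, green, red), "z_map" (400x640 float32, mm along the optical axis (not along the pixel's ray), 0 where there is no reading), "fx", "fy", "cx", "cy" (pixels), "view" (4x4, takes a point from world to camera coordinates). Camera axes: x right, y down, z forward; pixel columns grow to the right and rows downward; lengths in mm; the calibration is good to about 2 mm. A picture is of the moment at which its call begins.
- r.hand_in(): hands the job in; it is judged then, once.
The state is a dict: "time": time; "joint_pos": joint angles; "qd": joint speeds; "joint_efforts": joint torques, N m; "tool_pos": TCP position; "tcp_rot": TCP orientation; "ft_force": force on the tool from outside, world axes, zero at the start; "wrist_torque": the same for the moment, N m; "finger_gap": finger opening in mm; "grip_force": force on a finger pad.
Only numpy, scipy, OpenCV 4.12 (cv2) and the standard library are available. Lean on these libraries where they do the work, as an engineer would, in place of code of your own. Each camera call takes 0.05 s, during which the arm holds its last target. There are 200 camera calls.

### The job

Fill the biscuit holder with shortbreads from the worktop, laying them flat on one another inside it until the top of the stack first reaches the middle of the red line, and then stop; the shortbreads left over stay lying flat on the worktop, clear of the holder. They break easily, and you cannot know how deep the holder's floor is: lower each one gently until you feel it rest before you let go, never drop it in and never press hard. Do not knock or move the jar, the bowl or the bottle.

Things in the scene. Friction and masses are not known exactly. Their poses are not given: they have to be found in the camera images.
- holder: fixed biscuit holder: dark round foot (100 mm across, 8 mm high) with two white curved walls, on its -x and +x sides, forming an upright tube: inner diameter 59 mm, walls 4 mm, 66 mm high, flared lip up to 76 mm. Between them, on its +y and -y sides, finger slots 41 mm wide, open from foot to top, let fingers go down with a biscuit. Origin: centre of the foot's underside, on the worktop; z up.
- holder_line (a point): point on the tube's axis at the middle of the red fill line (2.5 mm wide, round the walls inside and out), 62 mm above the worktop; axes as the holder's. The tube's inner floor, a 53 mm round steel plate, is adjustable: 18 to 43 mm above the worktop, different each time and not given; it does not yield to gentle pressing.
- biscuit1_center (a point): centre (half-way up) of biscuit 1 of four alike: rigid flat round shortbread, 54 mm across and 15 mm thick, about 35 g, golden with small dark pricks on top, lying flat on the worktop at the start; z is its axis.
- biscuit2_center (a point): centre (half-way up) of biscuit 2 of four alike: rigid flat round shortbread, 54 mm across and 15 mm thick, about 35 g, golden with small dark pricks on top, lying flat on the worktop at the start; z is its axis.
- biscuit3_center (a point): centre (half-way up) of biscuit 3 of four alike: rigid flat round shortbread, 54 mm across and 15 mm thick, about 35 g, golden with small dark pricks on top, lying flat on the worktop at the start; z is its axis.
- biscuit4_center (a point): centre (half-way up) of biscuit 4 of four alike: rigid flat round shortbread, 54 mm across and 15 mm thick, about 35 g, golden with small dark pricks on top, lying flat on the worktop at the start; z is its axis.
- oats_center (a point): bystander: centre (half-way up) of the glass clip-top jar of oats with a red seal, 94 x 90 mm, 69 mm high; stands loose behind the work.
- salt_center (a point): bystander: centre (half-way up) of the small stoneware bowl of salt, 110 mm across, 51 mm high; stands loose behind the work.
- bottle_center (a point): bystander: centre (half-way up) of the square pale bottle with a dark cap, 42 x 42 mm, 170 mm high; stands loose behind the work.
Mind the look-alikes: they are no part of the job. What is shaped like the part that bears biscuit1_center but green or pink is not meant.

How it is judged (in metres and radians):
On the way:
1. a first biscuit lies flat inside the holder, let go (((horizontal distance between biscuit1_center and holder_line below 0.006 m and z of biscuit1_center in the frame of holder_line below 0.01 m and angle between biscuit1_center's own z axis and vertical below 0.1 rad and contact force between biscuit1 and the fingers below 0.05 N and linear speed of biscuit1 below 0.02 m/s) or (horizontal distance between biscuit2_center and holder_line below 0.006 m and z of biscuit2_center in the frame of holder_line below 0.01 m and angle between biscuit2_center's own z axis and vertical below 0.1 rad and contact force between biscuit2 and the fingers below 0.05 N and linear speed of biscuit2 below 0.02 m/s) or (horizontal distance between biscuit3_center and holder_line below 0.006 m and z of biscuit3_center in the frame of holder_line below 0.01 m and angle between biscuit3_center's own z axis and vertical below 0.1 rad and contact force between biscuit3 and the fingers below 0.05 N and linear speed of biscuit3 below 0.02 m/s) or (horizontal distance between biscuit4_center and holder_line below 0.006 m and z of biscuit4_center in the frame of holder_line below 0.01 m and angle between biscuit4_center's own z axis and vertical below 0.1 rad and contact force between biscuit4 and the fingers below 0.05 N and linear speed of biscuit4 below 0.02 m/s))), for 0.2 s.
At the end, for the whole second after the job is handed in: Biscuits in the holder lie flat (0.1 rad), within 6 mm of its axis; the uppermost's top is at most 2.5 mm below and 17.5 mm above the middle of the red line; all others lie flat on the worktop, centres over 70 mm from the holder's axis; all let go and at rest (((horizontal distance between biscuit1_center and holder_line below 0.006 m and z of biscuit1_center in the frame of holder_line between -0.01 and 0.01 m and angle between biscuit1_center's own z axis and vertical below 0.1 rad) or (horizontal distance between biscuit2_center and holder_line below 0.006 m and z of biscuit2_center in the frame of holder_line between -0.01 and 0.01 m and angle between biscuit2_center's own z axis and vertical below 0.1 rad) or (horizontal distance between biscuit3_center and holder_line below 0.006 m and z of biscuit3_center in the frame of holder_line between -0.01 and 0.01 m and angle between biscuit3_center's own z axis and vertical below 0.1 rad) or (horizontal distance between biscuit4_center and holder_line below 0.006 m and z of biscuit4_center in the frame of holder_line between -0.01 and 0.01 m and angle between biscuit4_center's own z axis and vertical below 0.1 rad)) and ((horizontal distance between biscuit1_center and holder_line below 0.006 m and z of biscuit1_center in the frame of holder_line below 0.01 m and angle between biscuit1_center's own z axis and vertical below 0.1 rad) or (horizontal distance between biscuit1_center and holder_line above 0.07 m and height (world z) of biscuit1_center between 0.0045 and 0.0105 m and angle between biscuit1_center's own z axis and vertical below 0.1 rad)) and ((horizontal distance between biscuit2_center and holder_line below 0.006 m and z of biscuit2_center in the frame of holder_line below 0.01 m and angle between biscuit2_center's own z axis and vertical below 0.1 rad) or (horizontal distance between biscuit2_center and holder_line above 0.07 m and height (world z) of biscuit2_center between 0.0045 and 0.0105 m and angle between biscuit2_center's own z axis and vertical below 0.1 rad)) and ((horizontal distance between biscuit3_center and holder_line below 0.006 m and z of biscuit3_center in the frame of holder_line below 0.01 m and angle between biscuit3_center's own z axis and vertical below 0.1 rad) or (horizontal distance between biscuit3_center and holder_line above 0.07 m and height (world z) of biscuit3_center between 0.0045 and 0.0105 m and angle between biscuit3_center's own z axis and vertical below 0.1 rad)) and ((horizontal distance between biscuit4_center and holder_line below 0.006 m and z of biscuit4_center in the frame of holder_line below 0.01 m and angle between biscuit4_center's own z axis and vertical below 0.1 rad) or (horizontal distance between biscuit4_center and holder_line above 0.07 m and height (world z) of biscuit4_center between 0.0045 and 0.0105 m and angle between biscuit4_center's own z axis and vertical below 0.1 rad)) and linear speed of each of biscuit1, biscuit2, biscuit3, biscuit4 below 0.02 m/s); the robot touches nothing.
It fails at once if a biscuit drops in the holder (faster than 0.35 m/s there, a free fall of about 6 mm) ((horizontal distance between biscuit1_center and holder_line below 0.02 m and z of biscuit1_center in the frame of holder_line below 0.025 m and linear speed of biscuit1 above 0.35 m/s) or (horizontal distance between biscuit2_center and holder_line below 0.02 m and z of biscuit2_center in the frame of holder_line below 0.025 m and linear speed of biscuit2 above 0.35 m/s) or (horizontal distance between biscuit3_center and holder_line below 0.02 m and z of biscuit3_center in the frame of holder_line below 0.025 m and linear speed of biscuit3 above 0.35 m/s) or (horizontal distance between biscuit4_center and holder_line below 0.02 m and z of biscuit4_center in the frame of holder_line below 0.025 m and linear speed of biscuit4 above 0.35 m/s)).
It fails at once if the holder, its floor or the biscuits on it are pressed with more than 70 N (contact force between holder and anything else above 70 N).
It fails at once if the jar, the bowl or the bottle is moved by more than 20 mm or tipped (distance of any of oats_center, salt_center, bottle_center from where it was at the start of the episode above 0.02 m or angle between any of oats_center, salt_center, bottle_center's own z axis and vertical above 0.3 rad).
It also fails if it takes over 72 s, if anything falls off the work surface, if the arm or the gripper's body presses on something with over 40 N, if the wrist force passes 120 N, or if a joint passes its speed limit or range.

## Working session

There is one attempt and no reset: what is moved stays moved. The work goes in short steps, Python scripts to look and compute and a tool call to move; the robot and the scene stay as the last step left them, time stands still between calls to the robot, and variables do not carry over. Pictures are saved under pics/ and viewed, at most 10 in all, crops included, and the job is handed in when it is done.

Besides the shell and the picture viewer there is one more tool, called in YAML: its name, and indented under it one key for each argument. send_rows: Moves the arm, as the interface text tells. Its arguments: {"type":"object","properties":{"increments":{"type":"array"},"grip":{"type":"number"},"grip_force":{"type":"number"}},"required":["increments"]}

```bash
ls; mkdir -p pics; python3 - <<'E'
from bench import r
import cv2,numpy as np
s=r.sense();print(s)
for n in("top","side"):
    d=r.snapshot(n);cv2.imwrite(f"pics/{n}0.png",d["img"]);np.savez(f"{n}0.npz",**d);print(n,d["fx"],d["cx"],d["cy"],np.round(d["view"],3).tolist())
E
```

```text
pics
{'time': 0.0, 'joint_pos': array([-7.87464712e+01,  7.51667740e+00,  8.53293556e+01,  3.29924473e-04,
        8.72596408e+01, -4.89435071e+00]), 'qd': array([ 0.01895178,  0.13362007,  0.11494659, -0.02654843,  0.10410822,
       -0.10084841]), 'joint_efforts': array([-1.24955426e-03, -5.69405651e+01, -5.00551879e+01, -2.03020036e-04,
        1.53276353e-02, -2.66347183e-05]), 'tool_pos': array([ 166.77527608, -575.79407851,  230.22732013]), 'tcp_rot': array([-1.79894740e+02, -9.34425820e-03,  1.61478549e+01]), 'ft_force': array([-0.53338871, -0.38349722, -0.47016576]), 'wrist_torque': array([0.03066514, 0.08021286, 0.00864657]), 'grip_force': 0.0, 'finger_gap': 85.3721642769593}
top 394.3910461540307 325.23505200379884 199.66024744707514 [[0.01, -1.0, 0.004, -19.896], [-0.999, -0.01, -0.047, 513.236], [0.047, -0.003, -0.999, 1127.077], [0.0, 0.0, 0.0, 1.0]]
side 461.6518614192596 323.7492134216342 203.78463283883238 [[0.999, 0.051, -0.018, -535.084], [0.005, -0.421, -0.907, 88.038], [-0.054, 0.906, -0.421, 1272.128], [0.0, 0.0, 0.0, 1.0]]
```

View pics/top0.png

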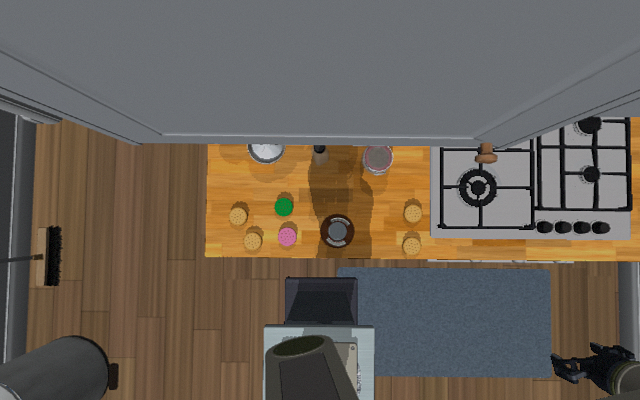

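View pics/side0.png

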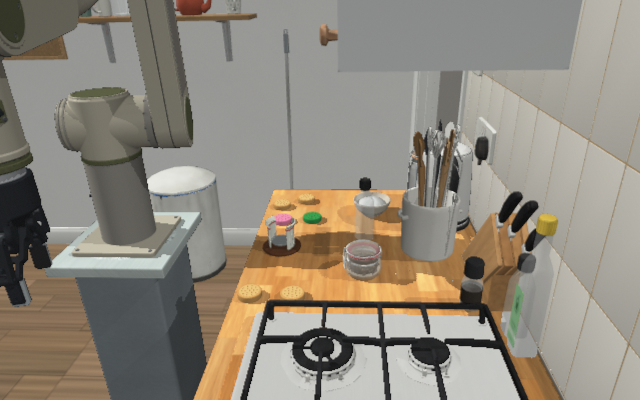

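The holder is at about (337,231), with biscuits at (238,216), (252,241), (413,214) and (412,245). The green and pink ones are decoys at (284,207) and (287,237).

```bash
cat > h.py <<'E'
import numpy as np,cv2
def world(d,u,v,z):   # pixel -> world at height z
    V=d["view"];R=V[:3,:3];t=V[:3,3]
    c=-R.T@t; k=R.T@np.array([(u-d["cx"])/d["fx"],(v-d["cy"])/d["fy"],1.])
    return c+k*(z-c[2])/k[2]
def zworld(d):
    V=d["view"];R=V[:3,:3];t=V[:3,3];Z=d["z_map"]
    v,u=np.mgrid[:Z.shape[0],:Z.shape[1]]
    P=np.stack([(u-d["cx"])/d["fx"]*Z,(v-d["cy"])/d["fy"]*Z,Z],-1)
    return (P-t)@R
def load(n): return dict(np.load(n))
E
python3 - <<'E'
from h import *
d=load("top0.npz");W=zworld(d);I=d["img"]
m=((W[...,2]>7)&(W[...,2]<25)).astype(np.uint8);m[:200]=m[:200];
n,L,st,c=cv2.connectedComponentsWithStats(m)
for i in range(1,n):
    if 80<st[i,4]<1200 and 200<c[i][0]<430 and 190<c[i][1]<262: print(st[i],c[i],world(d,*c[i],15)[:2].round(1),np.median(W[L==i][:,2]).round(1),I[L==i].mean(0).round())
b=W[205:258,312:364]
np.set_printoptions(linewidth=250)
print(b[::3,::3,2].round(0).astype(int))
cv2.imwrite("pics/c1.png",cv2.resize(I[200:262,295:375],None,fx=9,fy=9,interpolation=cv2.INTER_CUBIC))
hood=W[100:130,300:400,2];print(hood.min(),hood.max(),W[120,320],W[132,320])
for u,v in((265,150),(320,150),(378,158)):print(W[v,u].round())
E
```

```text
[275 198  18  18 270] [283.36296296 206.44444444] [492.5 105.7] 14.6 [ 49. 123.  19.]
[404 204  19  19 277] [412.7400722  213.05054152] [ 477.3 -266.9] 14.4 [ 73. 140. 182.]
[229 207  19  19 278] [237.84532374 215.80215827] [464.2 236. ] 14.5 [ 73. 139. 181.]
[321 216  34  28 487] [337.08213552 230.08213552] [426.2 -49.5] 16.9 [55. 60. 68.]
[278 227  19  19 274] [287.01094891 236.04379562] [407.7  94. ] 15.0 [142. 107. 190.]
[243 232  19  19 276] [252.25       240.84057971] [393.  193.3] 14.8 [ 75. 141. 183.]
[402 237  20  19 277] [411.53429603 245.85559567] [ 383.3 -263.4] 14.7 [ 73. 141. 183.]
[[  -5    0    2   -1   -3   -3    6    2   -1   -4   -4    1   -3   -4   -3    1    1    5]
 [   4    2    2    1    1   -1   -1    1    3   -2    2   -4   -2    1   -4    1    0   -1]
 [  -3   -2    1    2   -5    1    0    2    0    2    0   -2   -2    3    1   -2    2    2]
 [   0   -1   -5   -2    0   -3    2    3    7    6    1    0    3    3   -2   -4    0    0]
 [   1    4   -2   -3    1    2    6    6    7    7    5    9   -1   -2    0    0    4   -1]
 [  -2    2   -2   -2    9    6 
[... 649 characters left out ...]
4   73   65   27   29   62    4    8    1    0    2    0    4]
 [   0   -1    2   -3    2    4   11   76   74   76   78    9    2   -2    4   -1   -3    1]
 [   2   -1    3   -2    1   -4    0    6    5    7    0    1   -2   -1    1   -1 1150    3]
 [  -1   -1   -1    0   -2    1   -2    1   -1    0   -3    2    3    1   -1    0    1    0]
 [   2   -1   -3    1   -3   -3    0   -1   -1   -4    2   -1    1    4    2   -2   -2    0]
 [  -1    0    3    3    1   -4    1   -1    1    2   -2   -3   -1    1    2   -1    0    1]]
604.4530865782641 1149.988742355516 [583.88362763  -4.83174196 656.51792299] [583.78363438  -4.17332938 587.42575908]
[650. 156.  48.]
[631.   0. 168.]
[ 628. -159.   66.]
```

View pics/c1.png

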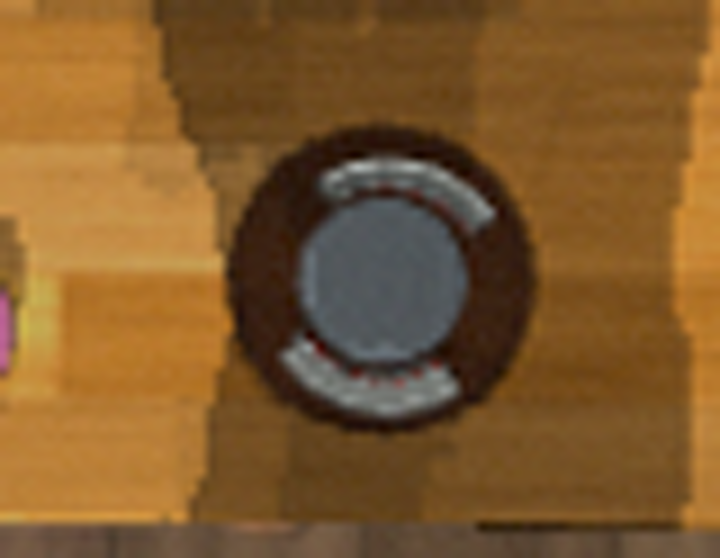

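Walls sit at upper-right and lower-left of the crop, so the holder is yawed. Depth puts the floor at about 22 mm, which means 3 biscuits. I'll compute the yaw and centre next.

```bash
python3 - <<'E'
from h import *
from scipy.optimize import least_squares
from bench import r
Ds=[r.snapshot("top") for _ in range(6)]
Ps=[]
F=[]
for d in Ds:
    W=zworld(d)[200:262,300:375].reshape(-1,3)
    near=np.hypot(W[:,0]-426,W[:,1]+49.5)
    Ps.append(W[(near<55)&(W[:,2]>55)&(W[:,2]<85)]);F.append(W[(near<20)&(W[:,2]<60)])
P=np.vstack(Ps);F=np.vstack(F);print("floor z",np.median(F[:,2]),F[:,2].mean())
tb=zworld(Ds[0])[225:255,365:400,2];print("table",np.median(tb))
d=Ds[0];g=cv2.cvtColor(d["img"],cv2.COLOR_BGR2HSV)
# foot centre: dark brown, + floor disc
m=(g[...,2]<75)&(g[...,0]<20); m[:205]=0;m[258:]=0;m[:,:310]=0;m[:,365:]=0
pts=np.argwhere(m)[:,::-1].astype(np.float32);(c,rad)=cv2.minEnclosingCircle(pts);print("foot",c,rad,world(d,*c,8))
s=lambda p:np.hypot(P[:,0]-p[0],P[:,1]-p[1])-33
q=least_squares(s,[426,-49.5],loss="soft_l1").x;print("wall circle",q,len(P),P[:,2].mean())
a=np.arctan2(P[:,1]-q[1],P[:,0]-q[0]);print("yaw",np.degrees(np.angle(np.exp(2j*a).mean())/2))
print(np.histogram(np.degrees(a),bins=np.arange(-180,181,15)))
E
```

```text
floor z 22.34891013414165 22.365970820068014
table -0.18598218059047608
foot (336.8892822265625, 230.55714416503906) 17.443307876586914 [424.62054849 -49.16430294   8.        ]
wall circle [425.00454487 -49.44277876] 868 72.1003503268317
yaw -10.271098288269489
(array([84, 71, 30,  0,  0,  0,  0,  0, 50, 73, 75, 72, 54, 66, 24,  0,  0,
        0,  0,  0, 41, 78, 78, 72]), array([-180, -165, -150, -135, -120, -105,  -90,  -75,  -60,  -45,  -30,
        -15,    0,   15,   30,   45,   60,   75,   90,  105,  120,  135,
        150,  165,  180]))
```

send_rows:
  increments:
    - [0,0,0,0,0,0.152]
    - [0,0,0,0,0,0.152]
    - [0,0,0,0,0,0.152]
    - [20,-43,0,0,0,0]
    - [20,-43,0,0,0,0]
  grip: -1

```text
time: 1.02
tool_pos: [221.4, -497.8, 231.1]
tcp_rot: [-180.0, -0.0, -10.1]
ft_force: [0.6, 0.3, 0.6]
finger_gap: 85.3
grip_force: 0.0
```

send_rows:
  increments:
    - [20,-43,10,0,0,0]
    - [20,-43,10,0,0,0]
    - [20,-43,15,0,0,0]
    - [20,-43,15,0,0,0]
    - [20,-43,15,0,0,0]

```text
time: 1.65
tool_pos: [357.7, -302.9, 166.1]
tcp_rot: [180.0, -0.0, -10.0]
ft_force: [0.3, -0.0, -0.1]
finger_gap: 85.5
grip_force: 0.0
```

```bash
cat >> h.py <<'E'
from scipy.spatial.transform import Rotation as Rt
from bench import r
def go(x,y,z,yaw=-10.3):
    s=r.sense();R=Rt.from_euler("xyz",s["tcp_rot"],degrees=True)
    T=Rt.from_euler("xyz",[180,0,yaw],degrees=True)
    print("at",s["time"],s["tool_pos"].round(1),s["tcp_rot"].round(1),"gap",round(s["finger_gap"],1),"F",s["ft_force"].round(1))
    print("move",R.inv().apply(np.array([x,y,z])-s["tool_pos"]).round(1),"turn",(R.inv()*T).as_rotvec().round(3))
E
python3 - <<'E'
from h import *
go(383.3,-263.4,120)
d=r.snapshot("wrist");cv2.imwrite("pics/w1.png",d["img"]);np.savez("w1.npz",**d)
W=zworld(d);I=d["img"]
m=((W[...,2]>8)&(W[...,2]<22)).astype(np.uint8)
n,L,st,c=cv2.connectedComponentsWithStats(m)
for i in range(1,n):
    if st[i,4]>400: print(st[i],c[i],world(d,*c[i],15)[:2].round(1),np.median(W[L==i][:,2]).round(1),I[L==i].mean(0).round())
E
```

```text
at 1.65 [ 357.7 -302.9  166.1] [180.  -0. -10.] gap 85.5 F [ 0.3 -0.  -0.1]
move [ 18.3 -43.4  46.1] turn [ 0.    -0.001  0.005]
[ 218    1   71   76 4133] [252.76119042  38.36970723] [ 480.2 -267.2] 17.5 [101. 158. 195.]
[   0   94   83  114 4575] [ 46.24284153 149.85639344] [426.2 -75.3] 10.3 [27. 38. 55.]
[ 243  126   63   64 3099] [274.53436592 157.48112294] [ 386.5 -263.8] 17.4 [ 98. 156. 193.]
```

View pics/w1.png

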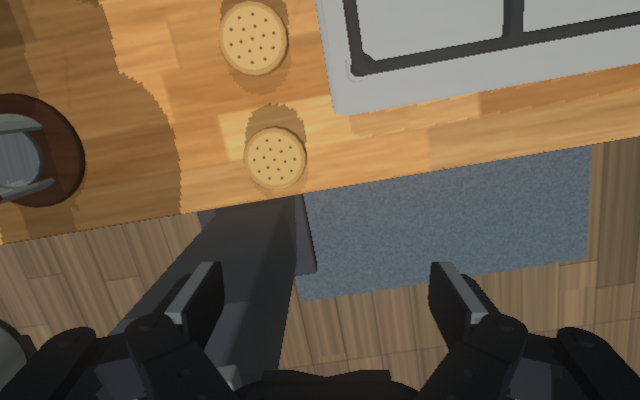

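The wrist view shows biscuits at (253,38) and (275,157), and it agrees with the top camera to 3 mm. I'll use top-camera coordinates throughout so the bias cancels. Next: go over biscuit A (383.3, -263.4) and pre-close to about 65.

send_rows:
  increments:
    - [9,-22,30,0,0,0.005]
    - [9,-21,30,0,0,0]
    - [0,0,35,0,0,0]
    - [0,0,20,0,0,0]
    - [0,0,0,0,0,0]
  grip: -0.5
  grip_force: 20

```text
time: 2.33
tool_pos: [380.9, -264.0, 49.7]
tcp_rot: [-179.9, 0.2, -10.3]
ft_force: [0.5, -0.3, -0.3]
finger_gap: 64.1
grip_force: 0.0
```

```bash
python3 - <<'E'
from h import *
go(383.3,-263.4,-1)
E
```

```text
at 2.325 [ 380.9 -264.    49.7] [-179.9    0.2  -10.3] gap 64.1 F [ 0.5 -0.3 -0.3]
move [ 2.4 -0.9 50.7] turn [-0.002  0.003  0.001]
```

send_rows:
  increments:
    - [2.4,-0.9,20,-0.001,0.002,0]
    - [0,0,16,0,0,0]
    - [0,0,9,0,0,0]
    - [0,0,5,0,0,0]
    - [0,0,0,0,0,0]

```text
time: 2.95
tool_pos: [384.7, -264.6, 1.2]
tcp_rot: [180.0, -0.1, -10.3]
ft_force: [0.7, -0.1, 0.2]
finger_gap: 64.3
grip_force: 0.0
```

send_rows:
  increments:
    - [0,0,0,0,0,0]
    - [0,0,0,0,0,0]
    - [0,0,0,0,0,0]
    - [0,0,0,0,0,0]
  grip: 0.2
  grip_force: 20

```text
time: 3.45
tool_pos: [385.2, -265.0, 2.0]
tcp_rot: [179.9, -0.2, -10.3]
ft_force: [-0.8, 0.9, 6.3]
finger_gap: 53.0
grip_force: 21.4
```

```bash
python3 - <<'E'
from h import *
go(425.0,-49.3,130)
d=r.snapshot("wrist");cv2.imwrite("pics/w2.png",d["img"])
E
```

```text
at 3.45 [ 385.2 -265.     2. ] [179.9  -0.2 -10.3] gap 53.0 F [-0.8  0.9  6.3]
move [   1.1 -219.1 -128.4] turn [ 0.002 -0.003  0.001]
```

View pics/w2.png

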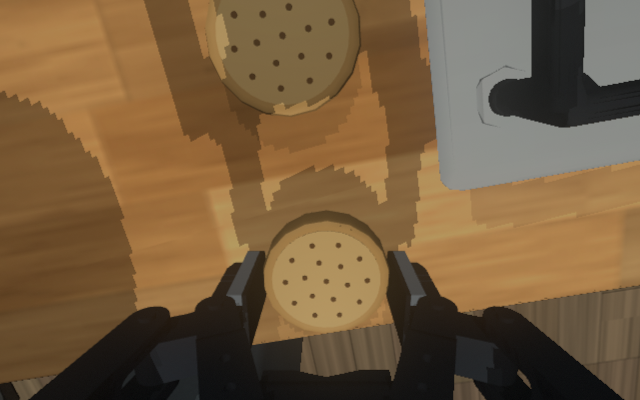

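Gripped at gap 53, with the biscuit at (326,270) between the pads. Lift and move to just short of the holder so the wrist camera sees both together.

send_rows:
  increments:
    - [0,0,-15,0,0,0]
    - [0,0,-30,0,0,0]
    - [0,0,-40,0,0,0]
    - [0,-20,-40,0,0,0]
    - [-5,-40,-10,0,0,0]
  grip_force: 25

```text
time: 4.12
tool_pos: [392.1, -205.8, 140.6]
tcp_rot: [179.8, -0.5, -10.4]
ft_force: [1.5, -0.2, -1.2]
finger_gap: 52.9
grip_force: 26.6
```

send_rows:
  increments:
    - [-10,-45,0,0,0,0]
    - [-15,-45,0,0,0,0]
    - [-20,-40,0,0,0,0]
    - [-10,-25,0,0,0,0]
    - [0,0,0,0,0,0]

```text
time: 4.75
tool_pos: [363.6, -40.8, 136.6]
tcp_rot: [180.0, -0.2, -10.1]
ft_force: [-0.1, -0.1, 0.2]
finger_gap: 52.1
grip_force: 26.6
```

```bash
python3 - <<'E'
from h import *
go(425.0,-49.3,130)
d=r.snapshot("wrist");cv2.imwrite("pics/w3.png",d["img"]);np.savez("w3.npz",**d)
E
```

```text
at 4.75 [363.6 -40.8 136.6] [180.   -0.2 -10.1] gap 52.1 F [-0.1 -0.1  0.2]
move [61.9 -2.4  6.8] turn [ 0.001 -0.003  0.003]
```

View pics/w3.png

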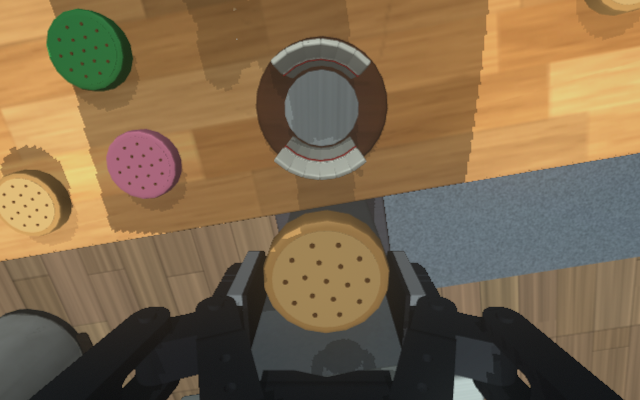

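The holder is at (322,107), aligned with the gripper, and the held biscuit is at (326,272). Now measure the offset between them.

```bash
cat >> h.py <<'E'
from scipy.optimize import least_squares
def circ(P,R):
    return least_squares(lambda p:np.hypot(P[:,0]-p[0],P[:,1]-p[1])-p[2],[*P[:,:2].mean(0),R],loss="soft_l1",bounds=([-2000,-2000,R-3],[2000,2000,R+3])).x
def rel(d):
    W=zworld(d);I=d["img"]; hsv=cv2.cvtColor(I,cv2.COLOR_BGR2HSV)
    B=np.zeros(I.shape[:2],bool);B[205:340,262:392]=1
    g=B&(hsv[...,0]>10)&(hsv[...,0]<28)&(hsv[...,1]>70)&(hsv[...,2]>85)
    Pb=W[g]; zt=np.percentile(Pb[:,2],80); P=Pb[abs(Pb[:,2]-zt)<4]
    m=(g&(abs(W[...,2]-zt)<4)).astype(np.uint8)
    cs,_=cv2.findContours(m,0,1);c=max(cs,key=cv2.contourArea);e=cv2.fitEllipse(cv2.convexHull(c))
    bc=world(d,*e[0],np.median(P[:,2]))
    n=np.linalg.svd(P-P.mean(0),full_matrices=False)[2][2]
    print("biscuit",e[0],e[1],bc.round(1),"normal",n.round(3))
    H=np.zeros_like(B);H[30:195,250:395]=1
    w=W[H&(W[...,2]>66)&(W[...,2]<90)];q=circ(w,34)
    a=np.arctan2(w[:,1]-q[1],w[:,0]-q[0])
    print("walls",q.round(1),"yaw",np.degrees(np.angle(np.exp(2j*a).mean())/2).round(1),len(w),"zmax",np.percentile(w[:,2],90).round(1))
    f=W[H&(np.hypot(W[...,0]-q[0],W[...,1]-q[1])<18)&(W[...,2]<66)];print("floor",np.median(f[:,2]).round(1))
    v=q[:2]-bc[:2];R=Rt.from_euler("xyz",r.sense()["tcp_rot"],degrees=True)
    print("delta world",v.round(1),"tool",R.inv().apply([*v,0]).round(1))
    return bc,q
E
python3 - <<'E'
from h import *
d=load("w3.npz");bc,q=rel(d)
# floor disc in image, alternative
W=zworld(d);g=(np.hypot(W[...,0]-q[0],W[...,1]-q[1])<32)&(W[...,2]<45)&(W[...,2]>15)
print("floor pts",circ(W[g],18)[:2],W[g].mean(0)); print(r.sense()["tool_pos"])
E
```

```text
biscuit (325.56878662109375, 274.423095703125) (115.8323745727539, 126.15067291259766) [366.7 -41.3 152. ] normal [ 0.01  -0.002  1.   ]
walls [427.2 -48.7  33.9] yaw -10.6 3717 zmax 78.8
floor 25.0
delta world [60.4 -7.4] tool [60.8 -3.3  0.2]
floor pts [426.16985769 -48.33530399] [426.60442486 -48.43260329  25.77030421]
[363.97032006 -41.73726285 136.6520832 ]
```

send_rows:
  increments:
    - [20,-1,0,0,0,0.004]
    - [20,-1,0,0,0,0.003]
    - [15,-1,15,0,0,0]
    - [6,0,18,0,0,0]
    - [0,0,15,0,0,0]

```text
time: 5.42
tool_pos: [424.7, -51.4, 87.5]
tcp_rot: [179.9, -0.1, -10.7]
ft_force: [0.3, -0.6, -0.2]
finger_gap: 52.8
grip_force: 26.6
```

send_rows:
  increments:
    - [0,0,0,0,0,0]
    - [0,0,0,0,0,0]

```text
time: 5.68
tool_pos: [424.5, -50.6, 88.6]
tcp_rot: [179.9, -0.1, -10.7]
ft_force: [0.3, 0.4, 0.7]
finger_gap: 52.8
grip_force: 26.6
```

```bash
python3 - <<'E'
from h import *
go(424.9,-49.0,80)
d=r.snapshot("wrist");cv2.imwrite("pics/w4.png",cv2.resize(d["img"][120:400,180:480],None,fx=2,fy=2));np.savez("w4.npz",**d)
E
```

```text
at 5.675 [424.5 -50.6  88.6] [ 1.799e+02 -1.000e-01 -1.070e+01] gap 52.8 F [0.3 0.4 0.7]
move [ 0.1 -1.7  8.6] turn [ 0.001 -0.002 -0.007]
```

View pics/w4.png

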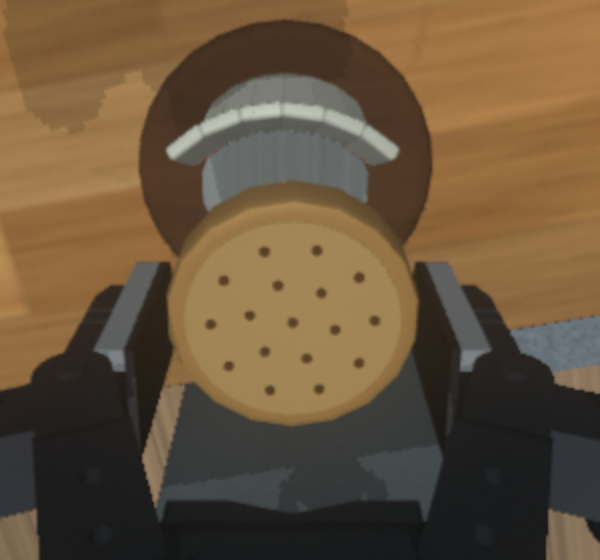

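The biscuit at crop (293,318) is slightly right of the holder axis (about column 285). Quantify it.

```bash
python3 - <<'E'
from h import *
d=load("w4.npz")
print(d["fx"],d["cx"])
W=zworld(d);I=d["img"];R=Rt.from_euler("xyz",[179.9,-.1,-10.7],degrees=True);T=(W-np.array([424.5,-50.6,88.6]))@R.as_matrix()  # tool coords
hs=cv2.cvtColor(I,cv2.COLOR_BGR2HSV)
# far lip: 70<z<90, white, rows above biscuit
m=(W[...,2]>72)&(W[...,2]<84)&(hs[...,1]<60);m[215:]=0;m[:150]=0
P=T[m];print("lip y range",np.percentile(P[:,1],[1,99]),"n",len(P))
f=lambda p:np.hypot(P[:,0]-p[0],P[:,1]-p[1])-34
print("lip centre tool",least_squares(f,[0,0],loss="soft_l1").x)
# foot
mf=(W[...,2]>4)&(W[...,2]<16)&(hs[...,2]<85)&(hs[...,0]<20);mf[245:]=0;mf[:125]=0
Q=T[mf];hull=cv2.convexHull(Q[:,:2].astype(np.float32))[:,0];
hull=hull[hull[:,0]>10]
f2=lambda p:np.hypot(hull[:,0]-p[0],hull[:,1]-p[1])-50
print("foot centre tool",least_squares(f2,[0,0],loss="soft_l1").x,len(hull))
b=(hs[...,0]>10)&(hs[...,0]<28)&(hs[...,1]>60)&(W[...,2]>95)&(W[...,2]<115);b[:205]=0;b[340:]=0;b[:,:260]=0;b[:,395:]=0
zt=np.percentile(W[b][:,2],70);b&=abs(W[...,2]-zt)<3
bh=cv2.convexHull(T[b][:,:2].astype(np.float32))[:,0]
print("biscuit centre tool",least_squares(lambda p:np.hypot(bh[:,0]-p[0],bh[:,1]-p[1])-p[2],[0,0,27]).x,zt)
g=(T[...,2]<2)&(T[...,2]>-40)&(abs(T[...,1])>20)&(abs(T[...,1])<40)&(hs[...,1]<60)
for s in(-1,1):
    k=g&(T[...,1]*s>0);k[:230]=0;k[320:]=0
    print("pad",s,k.sum(),np.percentile(T[k][:,1],[5,50,95]).round(1),np.percentile(T[k][:,0],[2,50,98]).round(1))
E
```

```text
351.431584344009 325.84126272841934
lip y range [-27.83669622  23.21439955] n 1558
lip centre tool [ 4.40529815 -2.31391295]
foot centre tool [ 1.46279771 -2.51986517] 37
biscuit centre tool [ 0.92242755  0.4568613  27.40060548] 104.32769349483058
pad -1 593 [-35.3 -30.5 -27.9] [ 6.9 11.1 11.8]
pad 1 801 [27.9 31.4 38.9] [-9.7 10.9 11.7]
```

send_rows:
  increments:
    - [1.2,-2,3,0,0,-0.006]
    - [0,0,3,0,0,0]
    - [0,0,3,0,0,0]
    - [0,0,2,0,0,0]
    - [0,0,2,0,0,0]

```text
time: 6.35
tool_pos: [425.9, -48.6, 74.9]
tcp_rot: [179.9, -0.1, -10.3]
ft_force: [-0.9, -0.5, -0.9]
finger_gap: 52.6
grip_force: 26.6
```

send_rows:
  increments:
    - [0,0,1.5,0,0,0]
    - [0,0,1.5,0,0,0]
    - [0,0,1.5,0,0,0]
    - [0,0,1.5,0,0,0]
    - [0,0,0,0,0,0]

```text
time: 6.98
tool_pos: [425.9, -48.6, 68.9]
tcp_rot: [179.9, -0.1, -10.3]
ft_force: [-0.3, -0.2, -0.1]
finger_gap: 52.4
grip_force: 26.6
```

send_rows:
  increments:
    - [0,0,1.5,0,0,0]
    - [0,0,1.5,0,0,0]
    - [0,0,1.5,0,0,0]
    - [0,0,1.5,0,0,0]
    - [0,0,1.5,0,0,0]

```text
time: 7.6
tool_pos: [426.0, -48.6, 61.5]
tcp_rot: [179.9, -0.1, -10.3]
ft_force: [0.5, -0.6, -0.6]
finger_gap: 52.7
grip_force: 26.6
```

send_rows:
  increments:
    - [0,0,2,0,0,0]
    - [0,0,2,0,0,0]
    - [0,0,2,0,0,0]
    - [0,0,2,0,0,0]
    - [0,0,2,0,0,0]

```text
time: 8.22
tool_pos: [426.0, -48.7, 51.4]
tcp_rot: [179.9, -0.1, -10.3]
ft_force: [-0.3, 0.7, 0.1]
finger_gap: 52.8
grip_force: 26.6
```

No contact, so the alignment is good. Continue down.

send_rows:
  increments:
    - [0,0,3,0,0,0]
    - [0,0,3,0,0,0]
    - [0,0,3,0,0,0]
    - [0,0,3,0,0,0]
    - [0,0,3,0,0,0]

```text
time: 8.85
tool_pos: [426.1, -48.7, 36.4]
tcp_rot: [179.9, -0.1, -10.3]
ft_force: [-0.2, -0.1, -0.7]
finger_gap: 52.5
grip_force: 26.6
```

send_rows:
  increments:
    - [0,0,1.5,0,0,0]
    - [0,0,1.5,0,0,0]
    - [0,0,1.5,0,0,0]
    - [0,0,1,0,0,0]
    - [0,0,1,0,0,0]

```text
time: 9.48
tool_pos: [426.1, -48.7, 30.1]
tcp_rot: [179.9, -0.1, -10.3]
ft_force: [-0.1, -0.8, -0.5]
finger_gap: 52.6
grip_force: 26.6
```

send_rows:
  increments:
    - [0,0,1,0,0,0]
    - [0,0,1,0,0,0]
    - [0,0,1,0,0,0]

```text
time: 9.85
tool_pos: [426.1, -48.7, 27.0]
tcp_rot: [179.9, -0.1, -10.3]
ft_force: [-0.4, 0.4, -0.9]
finger_gap: 52.2
grip_force: 26.6
```

send_rows:
  increments:
    - [0,0,0.8,0,0,0]
    - [0,0,0.8,0,0,0]

```text
time: 10.1
tool_pos: [426.1, -48.7, 25.4]
tcp_rot: [179.9, -0.1, -10.3]
ft_force: [-0.1, 0.3, -0.2]
finger_gap: 52.7
grip_force: 26.6
```

send_rows:
  increments:
    - [0,0,0.7,0,0,0]
    - [0,0,0.7,0,0,0]

```text
time: 10.35
tool_pos: [426.2, -48.7, 24.5]
tcp_rot: [179.9, -0.1, -10.3]
ft_force: [-6.0, 0.7, 11.9]
finger_gap: 52.8
grip_force: 27.5
```

Floor contact (12 N) at TCP 24.5. Release, then lift.

send_rows:
  increments:
    - [0,0,0,0,0,0]
    - [0,0,0,0,0,0]
    - [0,0,0,0,0,0]
    - [0,0,0,0,0,0]
  grip: -0.45

```text
time: 10.85
tool_pos: [426.1, -48.7, 24.0]
tcp_rot: [179.9, -0.1, -10.3]
ft_force: [-0.3, -0.2, -0.4]
finger_gap: 62.0
grip_force: 0.0
```

send_rows:
  increments:
    - [0,0,-5,0,0,0]
    - [0,0,-10,0,0,0]
    - [0,0,-20,0,0,0]
    - [0,0,-30,0,0,0]
    - [0,0,-35,0,0,0]

```text
time: 11.48
tool_pos: [425.6, -48.5, 125.4]
tcp_rot: [179.9, -0.1, -10.3]
ft_force: [-0.6, 0.4, 0.8]
finger_gap: 61.9
grip_force: 0.0
```

```bash
python3 - <<'E'
from h import *
go(477.3,-266.9,120)
E
```

```text
at 11.475 [425.6 -48.5 125.4] [ 1.799e+02 -1.000e-01 -1.030e+01] gap 61.9 F [-0.6  0.4  0.8]
move [ 90.  205.6   5.8] turn [ 0.001 -0.002 -0.   ]
```

send_rows:
  increments:
    - [18,41,0,0,0,0]
    - [19,41,5,0,0,0]
    - [18,41,5,0,0,0]
    - [19,41,15,0,0,0]
    - [18,41,30,0,0,0]

```text
time: 12.1
tool_pos: [481.7, -269.4, 71.5]
tcp_rot: [179.8, -0.4, -10.3]
ft_force: [0.8, 0.7, -0.1]
finger_gap: 61.7
grip_force: 0.0
```

send_rows:
  increments:
    - [0,0,20,0,0,0]
    - [0,0,10,0,0,0]
    - [0,0,0,0,0,0]

```text
time: 12.48
tool_pos: [479.5, -266.2, 39.3]
tcp_rot: [180.0, -0.1, -10.3]
ft_force: [-0.7, 0.5, 0.9]
finger_gap: 62.1
grip_force: 0.0
```

```bash
python3 - <<'E'
from h import *
go(479,-266.9,2)
d=r.snapshot("top");W=zworld(d);hs=cv2.cvtColor(d["img"],cv2.COLOR_BGR2HSV)
m=(np.hypot(W[...,0]-425,W[...,1]+49)<35)&(hs[...,0]>10)&(hs[...,0]<28)&(hs[...,1]>90)&(W[...,2]>30)&(W[...,2]<60)
P=W[m];print(len(P),np.median(P,0),P[:,:2].min(0),P[:,:2].max(0))
cv2.imwrite("pics/t2.png",cv2.resize(d["img"][200:262,295:375],None,fx=9,fy=9,interpolation=cv2.INTER_CUBIC))
E
```

```text
at 12.475 [ 479.5 -266.2   39.3] [ 1.80e+02 -1.00e-01 -1.03e+01] gap 62.1 F [-0.7  0.5  0.9]
move [-0.4  0.8 37.3] turn [ 0.    -0.001 -0.   ]
281 [424.33199774 -48.65832055  37.33936662] [398.74950532 -73.88647291] [449.64963184 -23.16773271]
```

View pics/t2.png

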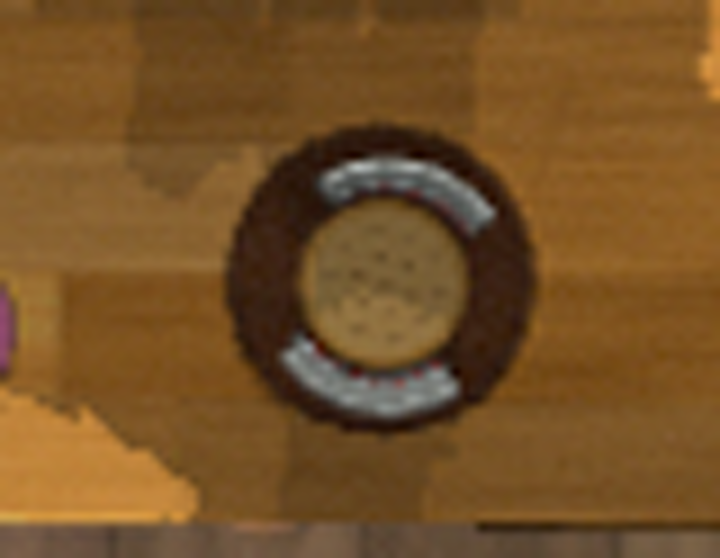

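The first biscuit lies flat and centred in the holder with its top at 37.3 mm, so three are needed. Grasp B.

send_rows:
  increments:
    - [-0.4,0.8,15,0,0,0]
    - [0,0,12,0,0,0]
    - [0,0,6,0,0,0]
    - [0,0,3,0,0,0]
    - [0,0,0,0,0,0]

```text
time: 13.15
tool_pos: [479.3, -267.5, 3.3]
tcp_rot: [180.0, -0.1, -10.3]
ft_force: [-0.1, -0.6, 0.7]
finger_gap: 62.3
grip_force: 0.0
```

send_rows:
  increments:
    - [0,0,0,0,0,0]
    - [0,0,0,0,0,0]
    - [0,0,0,0,0,0]
    - [0,0,0,0,0,0]
  grip: 0.2
  grip_force: 20

```text
time: 13.65
tool_pos: [479.8, -267.9, 3.9]
tcp_rot: [179.9, -0.2, -10.3]
ft_force: [0.1, 0.0, 3.1]
finger_gap: 52.6
grip_force: 21.3
```

send_rows:
  increments:
    - [0,0,-15,0,0,0]
    - [0,0,-30,0,0,0]
    - [-5,-10,-45,0,0,0]
    - [-20,-30,-45,0,0,0]
    - [-25,-35,0,0,0,0]
  grip_force: 25

```text
time: 14.28
tool_pos: [445.8, -185.6, 143.9]
tcp_rot: [179.8, -0.6, -10.4]
ft_force: [1.3, 0.3, -0.7]
finger_gap: 52.4
grip_force: 26.4
```

send_rows:
  increments:
    - [-30,-40,0,0,0,0]
    - [-30,-40,0,0,0,0]
    - [-25,-35,0,0,0,0]
    - [-15,-18,0,0,0,0]
    - [0,0,0,0,0,0]

```text
time: 14.9
tool_pos: [368.5, -34.9, 138.6]
tcp_rot: [179.9, -0.2, -10.2]
ft_force: [0.9, 0.1, 0.2]
finger_gap: 52.7
grip_force: 26.4
```

```bash
python3 - <<'E'
from h import *
go(425.9,-48.7,90)
rel(r.snapshot("wrist"))
E
```

```text
at 14.9 [368.5 -34.9 138.6] [179.9  -0.2 -10.2] gap 52.7 F [0.9 0.1 0.2]
move [58.8  3.4 48.8] turn [ 0.001 -0.003  0.002]
biscuit (325.6428527832031, 272.35382080078125) (114.43247985839844, 124.43753051757812) [371.4 -35.4 152. ] normal [ 0.009 -0.002  1.   ]
walls [427.2 -48.6  33.9] yaw -10.6 3580 zmax 78.8
floor 40.3
delta world [ 55.8 -13.2] tool [57.3  3.1  0.2]
```

send_rows:
  increments:
    - [20,1,0,0,0,0.002]
    - [20,1,0,0,0,0]
    - [14,1,15,0,0,0]
    - [4.7,0.2,18,0,0,0]
    - [0,0,15,0,0,0]

```text
time: 15.58
tool_pos: [426.5, -50.7, 89.4]
tcp_rot: [179.9, -0.1, -10.5]
ft_force: [-1.4, 0.2, -0.5]
finger_gap: 52.7
grip_force: 26.4
```

send_rows:
  increments:
    - [0,0,0,0,0,0]
    - [0,0,0,0,0,0]
    - [0,0,2,0,0,0]

```text
time: 15.95
tool_pos: [426.8, -49.9, 89.1]
tcp_rot: [179.9, -0.2, -10.4]
ft_force: [0.2, 0.1, -0.2]
finger_gap: 52.5
grip_force: 26.4
```

send_rows:
  increments:
    - [-1.1,-1.1,2,0,0,0]
    - [0,0,3,0,0,0]
    - [0,0,3,0,0,0]
    - [0,0,2,0,0,0]
    - [0,0,2,0,0,0]

```text
time: 16.58
tool_pos: [425.2, -48.5, 75.9]
tcp_rot: [179.9, -0.1, -10.4]
ft_force: [0.1, 0.1, -1.6]
finger_gap: 52.5
grip_force: 26.4
```

send_rows:
  increments:
    - [0,0,1.5,0,0,0]
    - [0,0,1.5,0,0,0]
    - [0,0,1.5,0,0,0]
    - [0,0,1.5,0,0,0]
    - [0,0,1.5,0,0,0]

```text
time: 17.2
tool_pos: [425.2, -48.5, 68.5]
tcp_rot: [179.9, -0.1, -10.4]
ft_force: [0.4, -1.7, 0.1]
finger_gap: 52.6
grip_force: 26.4
```

send_rows:
  increments:
    - [0,0,2,0,0,0]
    - [0,0,2,0,0,0]
    - [0,0,2,0,0,0]
    - [0,0,2,0,0,0]
    - [0,0,2,0,0,0]

```text
time: 17.82
tool_pos: [425.2, -48.5, 58.4]
tcp_rot: [179.9, -0.1, -10.4]
ft_force: [-0.1, -0.6, -0.5]
finger_gap: 52.2
grip_force: 26.4
```

send_rows:
  increments:
    - [0,0,3,0,0,0]
    - [0,0,3,0,0,0]
    - [0,0,3,0,0,0]
    - [0,0,2,0,0,0]
    - [0,0,2,0,0,0]

```text
time: 18.45
tool_pos: [425.3, -48.5, 45.5]
tcp_rot: [179.9, -0.1, -10.4]
ft_force: [-0.2, -0.4, -0.9]
finger_gap: 52.5
grip_force: 26.4
```

send_rows:
  increments:
    - [0,0,1,0,0,0]
    - [0,0,1,0,0,0]
    - [0,0,0,0,0,0]

```text
time: 18.82
tool_pos: [425.3, -48.5, 43.6]
tcp_rot: [179.9, -0.1, -10.4]
ft_force: [-0.1, -1.0, -0.9]
finger_gap: 52.7
grip_force: 26.4
```

send_rows:
  increments:
    - [0,0,0.7,0,0,0]
    - [0,0,0.7,0,0,0]

```text
time: 19.08
tool_pos: [425.3, -48.5, 42.2]
tcp_rot: [179.9, -0.1, -10.4]
ft_force: [-0.2, -0.8, -0.2]
finger_gap: 52.6
grip_force: 26.4
```

send_rows:
  increments:
    - [0,0,0.7,0,0,0]
    - [0,0,0.4,0,0,0]

```text
time: 19.32
tool_pos: [425.4, -48.5, 41.5]
tcp_rot: [179.9, -0.1, -10.4]
ft_force: [-3.8, 0.3, 9.2]
finger_gap: 52.4
grip_force: 27.1
```

Contact where expected. Release, lift, and head for C (393, 193.3).

send_rows:
  increments:
    - [0,0,0,0,0,0]
    - [0,0,0,0,0,0]
    - [0,0,0,0,0,0]
    - [0,0,0,0,0,0]
  grip: -0.45

```text
time: 19.82
tool_pos: [425.2, -48.5, 41.0]
tcp_rot: [179.9, -0.1, -10.4]
ft_force: [0.3, 0.2, -0.2]
finger_gap: 62.0
grip_force: 0.0
```

send_rows:
  increments:
    - [0,0,-5,0,0,0]
    - [0,0,-10,0,0,0]
    - [0,0,-20,0,0,0]
    - [0,0,-30,0,0,0]
    - [0,0,-20,0,0,0]

```text
time: 20.45
tool_pos: [425.9, -48.6, 128.4]
tcp_rot: [179.9, -0.3, -10.4]
ft_force: [-0.2, -0.8, 0.5]
finger_gap: 62.3
grip_force: 0.0
```

```bash
python3 - <<'E'
from h import *
go(394.8,193.3,120)
E
```

```text
at 20.45 [425.9 -48.6 128.4] [179.9  -0.3 -10.4] gap 62.3 F [-0.2 -0.8  0.5]
move [ -74.4 -232.2    7.9] turn [ 0.001 -0.004 -0.002]
```

send_rows:
  increments:
    - [-15,-46,0,0,0,0]
    - [-15,-47,0,0,0,0]
    - [-15,-47,0,0,0,0]
    - [-15,-46,10,0,0,0]
    - [-14.4,-46.2,20,0,0,0]

```text
time: 21.08
tool_pos: [395.1, 195.5, 97.5]
tcp_rot: [-179.9, -0.3, -10.4]
ft_force: [1.6, 0.9, 0.6]
finger_gap: 61.6
grip_force: 0.0
```

send_rows:
  increments:
    - [0,0,30,0,0,0]
    - [0,0,20,0,0,0]
    - [0,0,0,0,0,0]

```text
time: 21.45
tool_pos: [392.9, 193.1, 44.8]
tcp_rot: [179.9, 0.0, -10.4]
ft_force: [0.2, 0.1, 0.6]
finger_gap: 62.3
grip_force: 0.0
```

```bash
python3 - <<'E'
from h import *
go(394.8,193.3,4)
d=r.snapshot("top");W=zworld(d);hs=cv2.cvtColor(d["img"],cv2.COLOR_BGR2HSV)
m=(np.hypot(W[...,0]-425,W[...,1]+49)<35)&(hs[...,0]>10)&(hs[...,0]<28)&(hs[...,1]>90)&(W[...,2]>30)&(W[...,2]<64)
P=W[m];print(len(P),np.median(P,0),P[:,:2].min(0),P[:,:2].max(0))
d=r.snapshot("wrist");cv2.imwrite("pics/w5.png",d["img"])
E
```

```text
at 21.45 [392.9 193.1  44.8] [179.9   0.  -10.4] gap 62.3 F [0.2 0.1 0.6]
move [ 1.9 -0.7 40.8] turn [ 0.002  0.001 -0.002]
297 [424.50973766 -48.16336489  52.5040438 ] [396.0076916  -75.93067993] [449.74339064 -23.04414104]
```

View pics/w5.png

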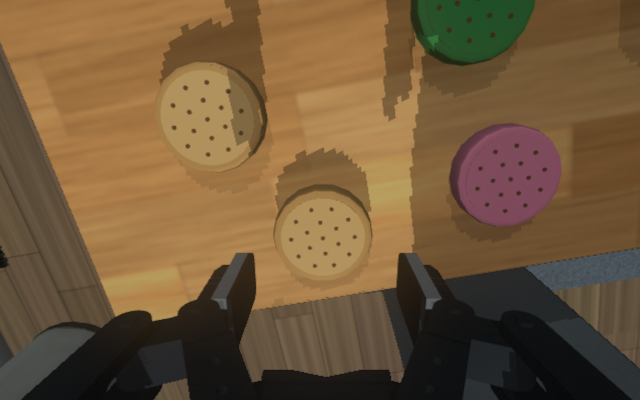

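Second biscuit's top is at 52.5 mm, flat and centred. Biscuit C at (323,233) sits between the pads with the path clear. Grasp it.

send_rows:
  increments:
    - [1.9,-0.7,17,0,0,0]
    - [0,0,14,0,0,0]
    - [0,0,7,0,0,0]
    - [0,0,2.5,0,0,0]
    - [0,0,0,0,0,0]

```text
time: 22.18
tool_pos: [396.4, 193.7, 5.4]
tcp_rot: [179.9, -0.1, -10.4]
ft_force: [-0.6, -0.8, 0.3]
finger_gap: 61.6
grip_force: 0.0
```

send_rows:
  increments:
    - [0,0,0,0,0,0]
    - [0,0,0,0,0,0]
    - [0,0,0,0,0,0]
    - [0,0,0,0,0,0]
  grip: 0.2
  grip_force: 20

```text
time: 22.68
tool_pos: [396.6, 193.7, 5.8]
tcp_rot: [180.0, -0.1, -10.4]
ft_force: [-3.7, -0.2, 5.8]
finger_gap: 52.7
grip_force: 20.5
```

send_rows:
  increments:
    - [0,0,-15,0,0,0]
    - [0,0,-30,0,0,0]
    - [0,10,-45,0,0,0]
    - [0,30,-45,0,0,0]
    - [0,40,0,0,0,0]
  grip_force: 25

```text
time: 23.3
tool_pos: [384.4, 115.3, 145.8]
tcp_rot: [-179.9, -0.6, -10.3]
ft_force: [1.2, 0.1, -0.2]
finger_gap: 52.3
grip_force: 26.4
```

send_rows:
  increments:
    - [5,45,0,0,0,0]
    - [5,45,0,0,0,0]
    - [5,40,0,0,0,0]
    - [0,19,0,0,0,0]
    - [0,0,0,0,0,0]

```text
time: 23.92
tool_pos: [369.4, -35.2, 141.4]
tcp_rot: [179.9, -0.2, -10.6]
ft_force: [0.3, 0.1, 0.2]
finger_gap: 52.4
grip_force: 26.5
```

```bash
python3 - <<'E'
from h import *
go(425.9,-48.7,90)
rel(r.snapshot("wrist"))
E
```

```text
at 23.925 [369.4 -35.2 141.4] [179.9  -0.2 -10.6] gap 52.4 F [0.3 0.1 0.2]
move [57.9  2.8 51.6] turn [ 0.001 -0.003 -0.005]
biscuit (325.62152099609375, 274.45843505859375) (112.74999237060547, 122.1316909790039) [370.2 -35.3 152.8] normal [ 0.01  -0.001  1.   ]
walls [427.2 -48.6  33.9] yaw -10.7 3467 zmax 78.8
floor 55.3
delta world [ 57.  -13.3] tool [58.5  2.7  0.2]
```

send_rows:
  increments:
    - [20,1,0,0,0,-0.003]
    - [20,1,0,0,0,-0.002]
    - [14,0.4,15,0,0,0]
    - [5.5,0,18,0,0,0]
    - [0,0,15,0,0,0]

```text
time: 24.6
tool_pos: [427.7, -46.2, 92.1]
tcp_rot: [180.0, -0.1, -10.1]
ft_force: [-0.5, 0.6, -0.3]
finger_gap: 52.3
grip_force: 26.5
```

send_rows:
  increments:
    - [0,0,0,0,0,0]
    - [0,0,0,0,0,0]
    - [0,0,2,0,0,0]

```text
time: 24.98
tool_pos: [428.2, -47.2, 91.6]
tcp_rot: [179.9, -0.2, -10.2]
ft_force: [-0.2, -0.3, -0.9]
finger_gap: 52.4
grip_force: 26.5
```

send_rows:
  increments:
    - [-0.5,1.3,2,0,0,0]
    - [0,0,3,0,0,0]
    - [0,0,3,0,0,0]
    - [0,0,2,0,0,0]
    - [0,0,2,0,0,0]

```text
time: 25.6
tool_pos: [426.7, -48.4, 78.4]
tcp_rot: [179.9, -0.1, -10.2]
ft_force: [-0.2, 0.1, -0.6]
finger_gap: 52.2
grip_force: 26.5
```

send_rows:
  increments:
    - [0,0,1.5,0,0,0]
    - [0,0,1.5,0,0,0]
    - [0,0,1.5,0,0,0]
    - [0,0,1.5,0,0,0]
    - [0,0,1.5,0,0,0]

```text
time: 26.22
tool_pos: [426.8, -48.4, 71.0]
tcp_rot: [179.9, -0.1, -10.2]
ft_force: [0.1, -0.1, -0.1]
finger_gap: 52.1
grip_force: 26.5
```

send_rows:
  increments:
    - [0,0,1,0,0,0]
    - [0,0,1,0,0,0]
    - [0,0,1,0,0,0]
    - [0,0,1,0,0,0]
    - [0,0,1,0,0,0]

```text
time: 26.85
tool_pos: [426.8, -48.4, 66.0]
tcp_rot: [179.9, -0.1, -10.1]
ft_force: [0.4, -0.4, -0.3]
finger_gap: 52.3
grip_force: 26.5
```

send_rows:
  increments:
    - [0,0,1.2,0,0,0]
    - [0,0,1.2,0,0,0]
    - [0,0,1.2,0,0,0]
    - [0,0,1.2,0,0,0]
    - [0,0,0,0,0,0]

```text
time: 27.48
tool_pos: [426.7, -48.4, 61.2]
tcp_rot: [179.9, -0.1, -10.2]
ft_force: [-0.5, -0.5, -0.2]
finger_gap: 52.2
grip_force: 26.5
```

send_rows:
  increments:
    - [0,0,0.7,0,0,0]
    - [0,0,0.7,0,0,0]
    - [0,0,0,0,0,0]

```text
time: 27.85
tool_pos: [426.8, -48.4, 59.8]
tcp_rot: [179.9, -0.1, -10.2]
ft_force: [0.2, 0.3, 0.5]
finger_gap: 52.3
grip_force: 26.5
```

send_rows:
  increments:
    - [0,0,0.6,0,0,0]
    - [0,0,0.6,0,0,0]

```text
time: 28.1
tool_pos: [426.8, -48.4, 58.6]
tcp_rot: [179.9, -0.1, -10.2]
ft_force: [-0.3, 0.5, -0.3]
finger_gap: 52.3
grip_force: 26.5
```

send_rows:
  increments:
    - [0,0,0.5,0,0,0]
    - [0,0,0,0,0,0]

```text
time: 28.35
tool_pos: [426.9, -48.4, 58.6]
tcp_rot: [179.9, -0.1, -10.2]
ft_force: [-2.7, 0.3, 4.6]
finger_gap: 52.2
grip_force: 26.9
```

Third biscuit is resting. Release and retreat.

send_rows:
  increments:
    - [0,0,0,0,0,0]
    - [0,0,0,0,0,0]
    - [0,0,0,0,0,0]
    - [0,0,0,0,0,0]
  grip: -0.45

```text
time: 28.85
tool_pos: [426.8, -48.4, 58.1]
tcp_rot: [179.9, -0.1, -10.2]
ft_force: [-0.6, -0.2, 0.4]
finger_gap: 61.8
grip_force: 0.0
```

send_rows:
  increments:
    - [0,0,-5,0,0,0]
    - [0,0,-10,0,0,0]
    - [0,0,-20,0,0,0]
    - [0,0,-30,0,0,0]
    - [0,0,-30,0,0,0]

```text
time: 29.48
tool_pos: [426.7, -48.3, 154.9]
tcp_rot: [179.9, -0.1, -10.2]
ft_force: [0.0, 0.2, 0.7]
finger_gap: 62.1
grip_force: 0.0
```

send_rows:
  increments:
    - [0,40,0,0,0,0]
    - [0,40,0,0,0,0]
    - [0,40,0,0,0,0]
    - [0,20,0,0,0,0]
    - [0,0,0,0,0,0]

```text
time: 30.1
tool_pos: [401.9, -187.3, 154.2]
tcp_rot: [179.9, -0.2, -10.3]
ft_force: [1.0, 0.3, 0.5]
finger_gap: 61.8
grip_force: 0.0
```

```bash
python3 - <<'E'
from h import *
d=r.snapshot("top");W=zworld(d);hs=cv2.cvtColor(d["img"],cv2.COLOR_BGR2HSV)
m=(np.hypot(W[...,0]-425,W[...,1]+49)<35)&(hs[...,0]>10)&(hs[...,0]<28)&(hs[...,1]>90)&(W[...,2]>30)
P=W[m];print(len(P),np.median(P,0),P[:,:2].min(0),P[:,:2].max(0))
A=np.c_[P[:,:2]-P[:,:2].mean(0),np.ones(len(P))];print("slope",np.linalg.lstsq(A,P[:,2],rcond=None)[0])
for u,v in((265,150),(320,150),(378,158)):print(W[v,u].round())
cv2.imwrite("pics/t3.png",cv2.resize(d["img"][135:262,220:430],None,fx=3.5,fy=3.5,interpolation=cv2.INTER_CUBIC))
E
```

```text
309 [422.84199836 -47.87037587  67.3980409 ] [397.71705092 -75.1108646 ] [449.85460239 -22.84878892]
slope [-8.82992393e-02 -1.39058082e-02  6.67973938e+01]
[650. 156.  47.]
[630.   0. 174.]
[ 627. -159.   69.]
```

View pics/t3.png

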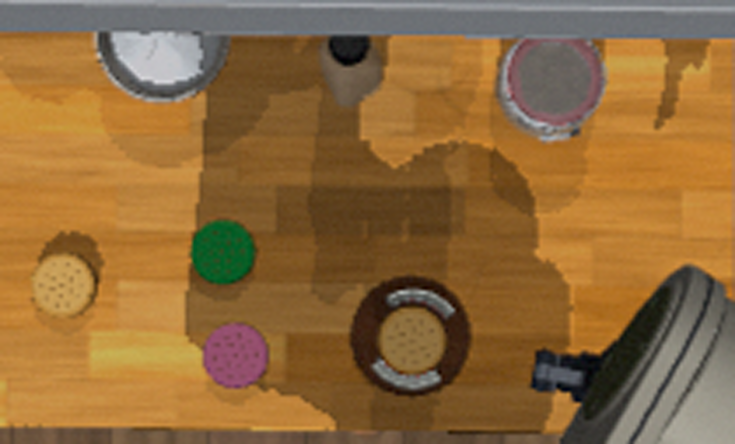

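The picture shows a full stack at (412,341), the leftover at (64,285), and the bystanders in place. The apparent tilt needs a robust check on interior pixels only.

```bash
python3 - <<'E'
from h import *
A=[]
for _ in range(8):
    W=zworld(r.snapshot("top"));m=(np.hypot(W[...,0]-424,W[...,1]+48.3)<20)&(W[...,2]<90);A.append(W[m])
P=np.vstack(A);c=np.r_[424,-48.3]
f=lambda p:p[0]+(P[:,:2]-c)@p[1:]-P[:,2]
print(len(P),least_squares(f,[67,0,0],loss="soft_l1").x)
E
```

```text
1340 [6.76267461e+01 2.71420777e-03 3.83853883e-03]
```

The stack is flat (slope about 0.005 rad) with its top at 67.6 mm, which is 5.6 mm above the line.

```bash
python3 -c "
from bench import r
print(r.hand_in())"
```

```text
the job is handed in; nothing more can be done
None
```

The job is handed in: three shortbreads lie flat and centred in the holder with the stack top about 5.6 mm above the middle of the red line, the fourth is still flat on the worktop, and the jar, bowl and bottle were not moved (no verdict was returned).

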